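# Hold the set-screw collar on the shaft's flat, against its spring

### The arm

A 6-joint arm with a two-finger parallel gripper is mounted at the origin on a cart in front of the work surface, level with it; the furniture and walls round the work are solid. World frame = base frame: x ahead of the robot, y to its left, z up, the work surface at z = 0. Lengths are in m, angles in degrees, forces in N, time in s.
With the tool pointing down it reaches from about 0.3 to 0.75 m from the base axis. Payload 8.5 kg.
Tool frame: the origin (TCP) lies at the very end of the fingers, on their centre line; the grasp point (between the pads) lies 19 mm behind it (env.tcp_to_grasp is the distance from the TCP to the grasp point, in m); z points along the fingers, y is the line along which they close (so a half turn about z gives the same grasp; the last joint's range is limited). The gripper opens to 85 mm and grips with 20 to 120 N. Pads are 22 mm wide; open, the fingers measure 114 mm over their backs; the gripper's body (76 mm by 85 mm) begins 54 mm behind the grasp point. The pads swing forward as they close: fully open they stand 13 mm farther back than shut.
Start: joints at [53.955, 21.807, 74.336, -0, 83.858, -12.336], TCP at [0.221, 0.504, 0.231] pointing down, gripper open.
Joint ranges: [-178.18, 178.18], [-50.72, 133.34], [12.68, 142.11], [-81.47, 261.47], [9.98, 163.14], [-165.26, 165.26]. Speed limits (degrees/s): [136.94, 136.94, 180, 180, 180, 180].

### API

Orientations are given as a 3x3 rotation matrix whose columns are the frame's x, y, z axes.
In Python, from rig import status, get_image, env gives the robot as it stands.
- The arm moves only by the shell command python3 -m handwheel 'ROWS' [FORCE]. ROWS is text: rows parted by semicolons, each of 7 numbers parted by spaces: the shift along the world's x, y, z in cm, then the turn, a rotation vector about the world's x, y, z in degrees, then the opening, from 0 (shut) to 1 (fully open). In form: dx dy dz wx wy wz gripper; .... A call has 1 to 8 rows; each row is the pose to reach, as a shift and turn from the pose commanded when the call began; what a row does not reach only later rows make up. A row lasts 1/12 s, in which the tool goes at most 41.7 mm and 7.16 degrees, less where a joint would pass 70% of its speed; a pose out of reach is approached as far as the arm can. A call with a gripper value outside its range is refused whole. The fingers move at their own pace and stop on an object; FORCE is the grip in N (left out, the last holds). Time passes only in rows, so rows that repeat a pose let the fingers close. It gives the time, the measured TCP pose, the force, the opening and the grip force at its end, in the units of the state.
- status.observe(): the state, without advancing time (a new reading comes with each control period).
- get_image(name): name is "scene" or "side" or "wrist"; returns a dict with "color" (384x512x3 uint8, red, green, blue), "vertical_fov" (degrees; the focal length in pixels is half the picture's height over the tangent of half this angle, whatever the lens; pixels are square), "cx", "cy" (the principal point, pixels), "xyz" and "orientation" of the camera in the world. Camera axes: x right, y down, z forward; pixel columns grow to the right and rows downward; lengths in m; the calibration is good to about 2 mm. A picture is of the moment at which its call begins. There is no depth.
- env.close_job(): hands the job in; it is judged then, once.
The state is a dict: "time_s": time; "q": joint angles; "qvel": joint speeds; "joint_efforts": joint torques, N m; "position": TCP position; "tool_rot": TCP orientation; "ft_force": force on the tool from outside, world axes, zero at the start; "wrist_torque": the same for the moment, N m; "grip_width": finger opening in m; "gripper_force": force on a finger pad.
Only numpy, scipy, OpenCV 4.12 (cv2) and the standard library are available. Lean on these libraries where they do the work, as an engineer would, in place of code of your own. Each camera call takes 0.05 s, during which the arm holds its last target. There are 200 camera calls.

### The job

First pinch the end of the upright shaft across its flat, so that you feel a finger lying on the flat, and turn the shaft until the flat faces the driver guide on the stand. Then take the set-screw collar from the parts tray (the other parts stay where they lie), slide it onto the shaft with its screw over the flat and pointing at the guide, and press it down until the spring sleeve is fully compressed. Finish while still gripping the collar and holding it down there, ready for the screw to be tightened; do not let go.

Things in the scene. Friction and masses are not known exactly. Their poses are not given: they have to be found in the camera images.
- stand: Bearing stand fixed to the bench: base plate 150 x 100 x 12 mm (own x from -93 to +57 mm), round housing 48 mm wide and 44 mm high. Origin: on the shaft's axis at bench height; z up. The driver guide stands at its own -x: a post 26 mm wide with a level tube (20 mm thick, axis 61 mm and top 71 mm above the bench) that ends 65 mm from the shaft's axis.
- shaft: Upright steel shaft, 18 mm thick, top 97 mm above the bench, last 5 mm tapered; turns stiffly (0.04 N m) about its vertical axis and stays where left. One flat along its own -x side: 14.5 mm across the flat, 18 mm across the round. Origin: on the axis, at bench height. Starts 0.5 to 1.5 rad counter-clockwise (from above) of flat-to-guide (its x along the stand's x); turns 2.2 rad either way.
- flat_face (a point): Point on the middle line of the shaft's flat, 80 mm above the bench, 5.5 mm from the shaft's axis; axes as the shaft's, the flat faces its -x. The flat is a plane 13 mm wide that reaches from the sleeve to 6 mm below the shaft's top.
- sleeve (a joint): Spring sleeve round the shaft, dark steel, 39 mm in diameter: how far it is pressed down in m, 0 (up) to 0.008 (fully compressed, a hard stop). The spring pushes up with about 3 N at the start and 10 N when fully compressed.
- sleeve_top (a point): Centre of the sleeve's top face, 60 mm above the bench when up, 52 mm when fully compressed.
- tray: Low white plastic tray fixed to the bench, 232 (its x) x 112 (its y) x 16 mm high, walls and floor 3 mm thick, with three equal compartments in a row along its x. Origin: centre of its underside. Its -x end is the one nearest the robot. Bins and drawers stand between the tray and the stand; fingertips 0.33 m above the bench pass over them.
- collar_center (a point): Centre of the loose set-screw collar (about 80 g): steel ring, 40 mm outside, bore 20.6 mm, 18 mm high, lying flat in any one compartment. One screw sticks out along its own -x, within 0.5 rad of the tray's -x; its inner end (5 mm thick) reaches to 7 mm from the axis, so the collar goes on only with the screw over the flat, within 0.3 rad. z up the bore.
- screw_head (a point): Outer end of the collar's screw head (8 mm thick), 25.5 mm from the collar's axis, half-way up the collar; axes as the collar's.
- spacer_center (a point): Centre of a plain tan ring, 41 mm wide and 6 mm high, no screw: lies in another compartment, not needed.
- nut_center (a point): Centre of a hexagon nut, 30 x 35 x 16 mm: lies in another compartment, not needed.
Things that resemble listed ones, but are neither listed nor needed, are in the scene too. What is shaped like the part that bears collar_center but green or orange is not meant.

How it is judged:
By the outcome, as a careful person would: the job done as asked, in the order asked, and still so for the second after the job is handed in, while the arm keeps its last pose, push and grip.
It also fails if it takes over 72 s, if anything falls off the work surface, if the arm or the gripper's body presses on something with over 40 N, if the wrist force passes 120 N, or if a joint passes its speed limit or range.

## Working session

There is one attempt and no reset: what is moved stays moved. The work goes in short steps, Python scripts to look and compute and a shell command to move; the robot and the scene stay as the last step left them, time stands still between calls to the robot, and variables do not carry over. Pictures are saved under pics/ and viewed, at most 10 in all, crops included, and the job is handed in when it is done.

```bash
mkdir -p pics; ls; cat > h.py <<'E'
import numpy as np, cv2
from rig import status, get_image, env
def cam(n,f=None):
    d=get_image(n)
    if f: cv2.imwrite('pics/'+f,d['color'][:,:,::-1])
    return d
def foc(d): return d['color'].shape[0]/2/np.tan(np.radians(d['vertical_fov'])/2)
def ray(d,u,v):
    r=np.array([(u-d['cx'])/foc(d),(v-d['cy'])/foc(d),1.]); r=np.array(d['orientation'])@r
    return np.array(d['xyz']),r/np.linalg.norm(r)
def onz(d,u,v,z):
    o,r=ray(d,u,v); return o+r*(z-o[2])/r[2]
def proj(d,p):
    c=np.array(d['orientation']).T@(np.array(p)-np.array(d['xyz'])); return c[:2]/c[2]*foc(d)+[d['cx'],d['cy']]
E
python3 - <<'E'
from h import *
ims=[]
for n in ('scene','side'):
    d=cam(n); ims.append(d['color'][:,:,::-1]); print(n,d['vertical_fov'],d['cx'],d['cy'],np.round(d['xyz'],3),np.round(d['orientation'],3).tolist())
    cv2.imwrite(f'pics/{n}0.png',cv2.resize(ims[-1],(800,600),interpolation=cv2.INTER_CUBIC))
d=cam('wrist','wrist0.png');print(d['vertical_fov'],d['xyz'],d['orientation'])
print(status.observe())
E
```

```text
pics
scene 46.95522193337864 256.95901938815183 188.70438753042174 [-0.206 -0.949  0.798] [[0.824, -0.282, 0.492], [-0.566, -0.392, 0.725], [-0.011, -0.876, -0.483]]
side 51.12122787377254 255.76949742771134 193.08376058344976 [0.534 1.204 0.687] [[-1.0, 0.015, -0.014], [0.019, 0.489, -0.872], [-0.006, -0.872, -0.489]]
64.56848594057229 [0.1582259  0.5318497  0.37351941] [[ 4.02079015e-01  8.80539739e-01  2.50962614e-01]
 [ 9.15604930e-01 -3.86597363e-01 -1.10499278e-01]
 [-2.77520516e-04  2.74212047e-01 -9.61669213e-01]]
{'time_s': 0.15, 'q': array([ 5.39550392e+01,  2.18315403e+01,  7.43713392e+01,  4.12247482e-04,
        8.38567848e+01, -1.23352003e+01]), 'qvel': array([-0.09338123, -0.08594432, -0.09632275,  0.01990122,  0.03685389,
        0.00587369]), 'joint_efforts': array([ 2.62434180e-03, -4.48627317e+01, -2.31339401e+01, -1.26325021e-04,
        3.83191713e-03,  3.64430730e-05]), 'position': array([0.22102486, 0.5034036 , 0.23087931]), 'tool_rot': array([[-9.15593726e-01,  4.02104150e-01, -6.18528028e-04],
       [ 4.02104560e-01,  9.15593371e-01, -8.37769877e-04],
       [ 2.29449418e-04, -1.01576978e-03, -9.99999458e-01]]), 'ft_force': array([ 0.32571742, -0.19470336,  0.91738608]), 'wrist_torque': array([0.04442884, 0.02242537, 0.02270715]), 'gripper_force': 0.0, 'grip_width': 0.08568014604564286}
```

View pics/scene0.png

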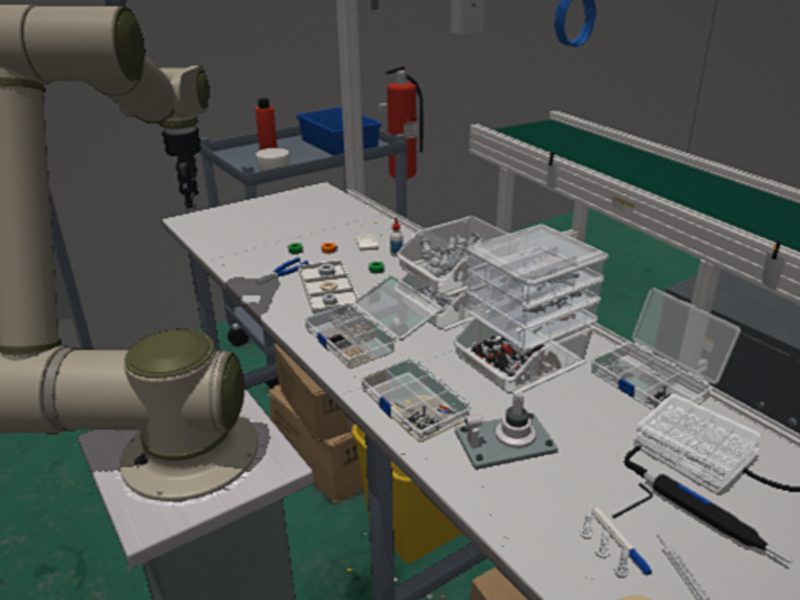

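View pics/side0.png

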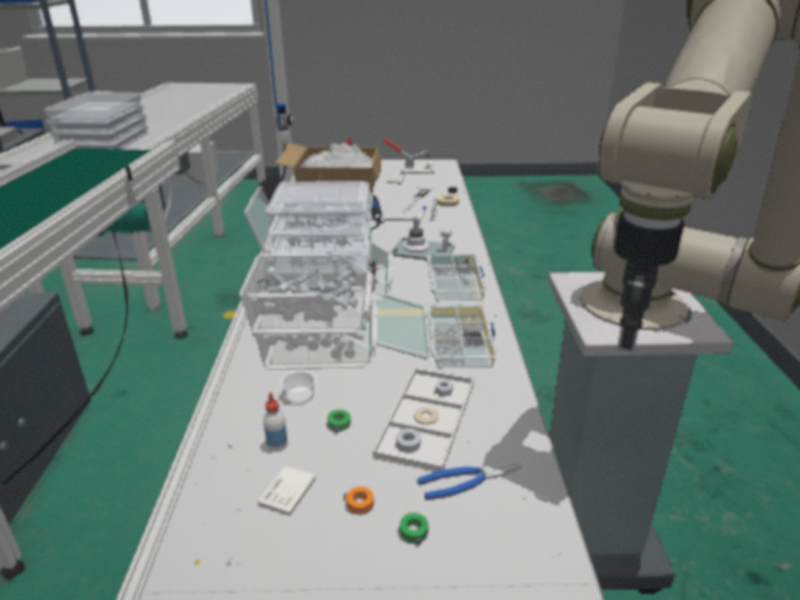

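The scene view shows the stand with its shaft at about (518,400) and the guide at (474,425), both in enlarged pixels. The tray is at (328,287). In the side view the tray holds a grey ring at (408,438), a tan ring at (426,414) and a grey nut at (444,387). The green and orange rings outside the tray are decoys.

```bash
python3 - <<'E'
from h import *
s=1.5625
a=cam('scene');b=cam('side')
def tri(p,q):
    o1,r1=ray(a,*p);o2,r2=ray(b,*q)
    A=np.stack([r1,-r2],1);t=np.linalg.lstsq(A,o2-o1,rcond=None)[0]
    return (o1+r1*t[0]+o2+r2*t[1])/2, np.linalg.norm(o1+r1*t[0]-o2-r2*t[1])
P=lambda x,y:(x/s,y/s)
print('shaft top',onz(a,*P(518,398),.097),onz(b,*P(416,222),.097))
print('guide',onz(a,*P(475,418),.071),onz(b,*P(446,233),.071))
for n,u,v in(('collar',408,438),('tan',426,414),('nut',444,387)): print(n,onz(b,*P(u,v),.015))
print('tray corners',[onz(b,*P(u,v),.016).round(3) for u,v in((419,370),(473,374),(441,466),(375,456))])
# crops
c1=cv2.resize(a['color'][235:300,285:360,::-1],(600,520),interpolation=cv2.INTER_CUBIC)
c2=cv2.resize(b['color'][230:305,235:310,::-1],(520,520),interpolation=cv2.INTER_CUBIC)
cv2.imwrite('pics/c1.png',cv2.resize(np.hstack([c1,c2]),(800,371)))
E
```

```text
shaft top [ 0.46388873 -0.29960476  0.097     ] [ 0.4685179  -0.25226357  0.097     ]
guide [ 0.39446064 -0.27430842  0.071     ] [ 0.39397038 -0.24141631  0.071     ]
collar [0.5099219  0.44545501 0.015     ]
tan [0.47823597 0.38756208 0.015     ]
nut [0.44241766 0.31477309 0.015     ]
tray corners [array([0.484, 0.264, 0.016]), array([0.387, 0.279, 0.016]), array([0.463, 0.509, 0.016]), array([0.561, 0.486, 0.016])]
```

View pics/c1.png

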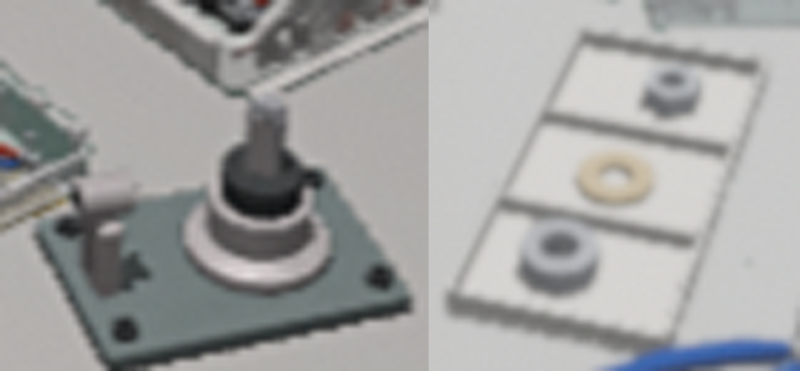

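The collar candidates are the large grey ring in the +y end compartment (c1 (560,255)) and the small grey part near the robot end (670,90). The large ring is about as wide as the 41 mm tan ring, so it fits the 40 mm collar, and the small one fits the nut. I'll check with the wrist camera while crossing over.

```bash
python3 -m handwheel '0 0 4 0 0 0 1;0 0 8 0 0 0 1;4 0 11 0 0 0 1;8 0 12 0 0 0 1;12 -2 12 0 0 0 1;15 -4 12 0 0 0 1;18 -6 12 0 0 0 1;18 -6 12 0 0 0 1' 
python3 - <<'E'
from h import *
d=cam('wrist','w1.png'); print(d['xyz'],np.round(d['orientation'],3).tolist(),d['cx'],d['cy'])
print(status.observe()['position'])
a=cam('scene')
for p in((331.7,252),): print(onz(a,*p,.097))
E
```

```text
time_s: 0.92
position: [0.4064, 0.4399, 0.3501]
tool_rot: [[-0.913, 0.408, -0.0], [0.408, 0.913, -0.002], [-0.001, -0.002, -1.0]]
ft_force: [-0.8, 1.1, -0.6]
grip_width: 0.0853
gripper_force: 0.0
[0.34380334 0.46902194 0.49270112] [[0.408, 0.878, 0.251], [0.913, -0.392, -0.113], [-0.001, 0.275, -0.961]] 258.56954631228376 195.27344230107278
[0.40397317 0.44157113 0.35036801]
[ 0.47217711 -0.29136551  0.097     ]
```

View pics/w1.png

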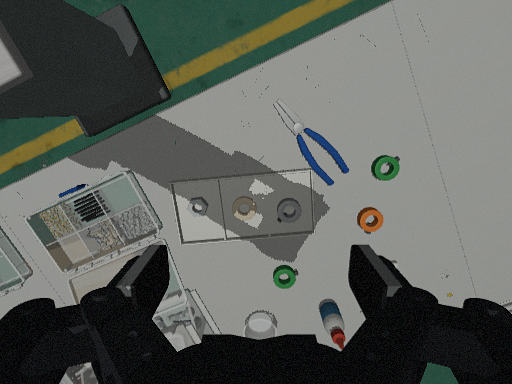

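The wrist view has the collar, a dark steel ring with a stub, at (289,209). The tan spacer is at (244,208) and the hexagon nut at (198,206). Next is the stand: I'll go past it on the side the flat should face, so the camera can see the flat.

```bash
python3 -m handwheel '0 -4 0 0 0 0 1;0 -8 0 0 0 0 1;0 -12 0 0 0 0 1;0 -16 0 0 0 0 1;0 -20 0 0 0 0 1;0 -24 0 0 0 0 1;0 -28 0 0 0 0 1;0 -32 0 0 0 0 1' >/dev/null;  python3 -m handwheel '0 -4 0 0 0 0 1;0 -8 0 0 0 0 1;0 -12 0 0 0 0 1;0 -16 0 0 0 0 1;0 -20 0 0 0 0 1;0 -24 0 0 0 0 1;0 -28 0 0 0 0 1;0 -32 0 0 0 0 1'; python3 -m handwheel '0 -4 0 0 0 0 1;0 -8 0 0 0 0 1;0 -12 -3 0 0 0 1;0 -16 -6 0 0 0 1;0 -19 -10 0 0 0 1;0 -19 -14 0 0 0 1;0 -19 -14 0 0 0 1;0 -19 -14 0 0 0 1'
python3 - <<'E'
from h import *
d=cam('wrist','w2.png'); print(d['xyz'],np.round(d['orientation'],3).tolist(),proj(d,[.47,-.29,.097]))
print(status.observe()['position'])
E
```

```text
time_s: 2.35
position: [0.4009, -0.1972, 0.3517]
tool_rot: [[-0.916, 0.401, 0.001], [0.401, 0.916, -0.0], [-0.001, 0.0, -1.0]]
ft_force: [1.2, 0.8, 0.7]
grip_width: 0.0854
gripper_force: 0.0
time_s: 3.02
position: [0.4006, -0.385, 0.2069]
tool_rot: [[-0.916, 0.402, -0.005], [0.402, 0.916, 0.007], [0.007, 0.005, -1.0]]
ft_force: [-0.5, -0.6, -0.6]
grip_width: 0.0854
gripper_force: 0.0
[ 0.33840038 -0.35775466  0.35013263] [[0.402, 0.882, 0.247], [0.916, -0.389, -0.103], [0.006, 0.268, -0.964]] [386.55226213 220.05060907]
[ 0.40134787 -0.38532466  0.21007101]
```

View pics/w2.png

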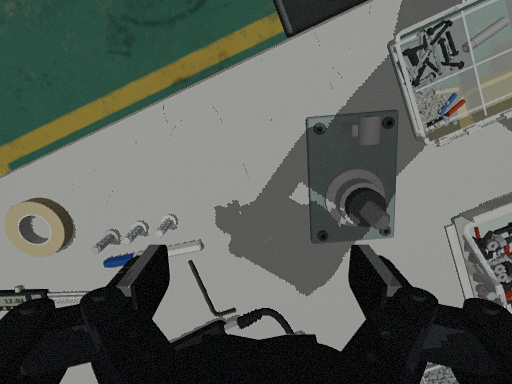

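The wrist view shows the base plate with corners at about (306,118), (397,110), (394,239) and (311,243). The guide is at (368,130), the housing at (355,197) and the shaft's top near (383,220).

```bash
python3 - <<'E'
from h import *
d=cam('wrist')
im=d['color'];g=im.astype(int)
c=[onz(d,u,v,.012)[:2] for u,v in((306,118),(397,110),(394,239),(311,243))]
print(np.round(c,4).tolist())
for i in range(4): print(np.linalg.norm(c[i]-c[(i+1)%4]),np.degrees(np.arctan2(*(c[(i+1)%4]-c[i])[::-1])))
print('shaft',onz(d,383,220,.097))
cr=cv2.resize(im[100:250,300:405,::-1],None,fx=4,fy=4,interpolation=cv2.INTER_CUBIC)
cr=np.clip(cr.astype(float)*1.8,0,255).astype('uint8')
cv2.imwrite('pics/c2.png',cr)
E
```

```text
[[0.368, -0.3128], [0.3997, -0.2195], [0.5442, -0.2664], [0.5085, -0.3608]]
0.09850542699991204 71.22110906798953
0.1519208761985997 -17.969751849392892
0.10096655567963543 -110.74025267362157
0.1484503146939974 161.12207219135922
shaft [ 0.47121294 -0.29278641  0.097     ]
```

View pics/c2.png

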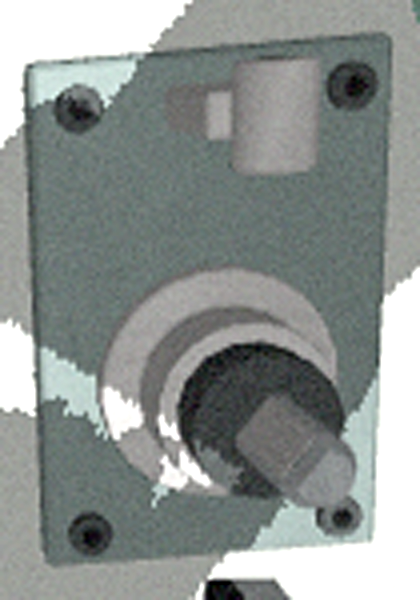

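The plate measures 98.5 x 150 mm as expected, and the guide lies at yaw 161°. The shaft axis is near (0.4715, -0.294). The flat's upper end shows as the edge (300,475)–(325,430) in the crop, so its normal is at yaw ≈214°. That is 0.92 rad counter-clockwise, inside the stated range. I'll pinch with tool y at yaw 34°.

```bash
python3 -m handwheel '2 2 0 0 0 -7 0.6;4 4 0 0 0 -14 0.6;5.5 7 0 0 0 -21 0.6;7 9.2 0 0 0 -28 0.6;7 9.2 -2 0 0 -32 0.6;7 9.2 -6 0 0 -32 0.6;7 9.2 -8 0 0 -32 0.6;7 9.2 -8 0 0 -32 0.6' 20
python3 - <<'E'
from h import *
d=cam('wrist','w3.png'); print(proj(d,[.4715,-.294,.097]))
s=status.observe();print(s['position'],np.degrees(np.arctan2(s['tool_rot'][1,1],s['tool_rot'][0,1])))
cr=d['color'][100:384,130:390,::-1]
cv2.imwrite('pics/c3.png',np.clip(cv2.resize(cr,None,fx=2,fy=2,interpolation=cv2.INTER_CUBIC)*1.6,0,255).astype('uint8'))
E
```

```text
time_s: 3.78
position: [0.4709, -0.2925, 0.13]
tool_rot: [[-0.565, 0.825, -0.002], [0.825, 0.565, 0.002], [0.003, -0.001, -1.0]]
ft_force: [0.7, 1.0, -0.3]
grip_width: 0.0512
gripper_force: 0.0
[256.3678801  227.92251617]
[ 0.47165769 -0.29357051  0.1323456 ] 34.374100452571575
```

View pics/c3.png

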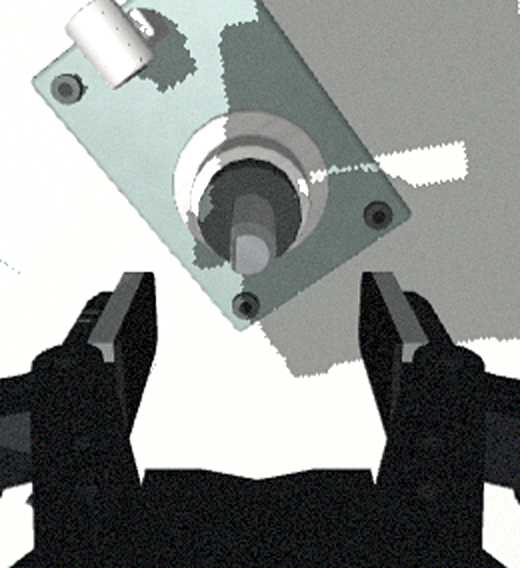

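The shaft's top is at full-image (256,226), against a predicted (256,228), so it is centred between the fingers. I'll descend and pinch.

```bash
python3 -m handwheel '0 0 -3 0 0 0 0.6;0 0 -6.2 0 0 0 0.6;0 0 -6.2 0 0 0 0.6;0 0 -6.2 0 0 0 0.3;0 0 -6.2 0 0 0 0;0 0 -6.2 0 0 0 0;0 0 -6.2 0 0 0 0;0 0 -6.2 0 0 0 0' 25;python3 -m handwheel '0 0 0 0 0 0 0;0 0 0 0 0 0 0;0 0 0 0 0 0 0;0 0 0 0 0 0 0;0 0 0 0 0 0 0;0 0 0 0 0 0 0'
```

```text
time_s: 4.5
position: [0.4716, -0.296, 0.0723]
tool_rot: [[-0.563, 0.826, 0.002], [0.826, 0.563, -0.005], [-0.005, -0.001, -1.0]]
ft_force: [-4.8, -1.9, 7.6]
grip_width: 0.0138
gripper_force: 26.2
time_s: 5.0
position: [0.4716, -0.296, 0.0723]
tool_rot: [[-0.563, 0.826, 0.002], [0.826, 0.563, -0.005], [-0.005, -0.001, -1.0]]
ft_force: [-4.3, -2.2, 7.2]
grip_width: 0.0136
gripper_force: 26.1
```

The opening is 13.7 mm at 26 N. That matches 14.5 mm across the flat, not 18 mm, so a finger is lying on the flat. I'll turn it −53° to the guide.

```bash
python3 -m handwheel '0 0 0 0 0 -7 0;0 0 0 0 0 -14 0;0 -0.1 0 0 0 -21 0;0 -0.1 0 0 0 -28 0;0 -0.1 0 0 0 -35 0;0 -0.1 0 0 0 -42 0;0 -0.15 0 0 0 -49 0;0 -0.15 0 0 0 -53 0';python3 -m handwheel '0 0 0 0 0 0 0;0 0 0 0 0 0 0;0 0 0 0 0 0 0'
python3 - <<'E'
from h import *
d=cam('wrist','w4.png');s=status.observe();print(s['position'],np.degrees(np.arctan2(s['tool_rot'][1,1],s['tool_rot'][0,1])),s['wrist_torque'],s['ft_force'])
# plate edge lines
hsv=cv2.cvtColor(d['color'],cv2.COLOR_RGB2HSV)
cv2.imwrite('pics/w4b.png',np.clip(cv2.resize(d['color'][:,:,::-1],(800,600),interpolation=cv2.INTER_CUBIC)*1.5,0,255).astype('uint8'))
E
```

```text
time_s: 5.67
position: [0.4698, -0.2977, 0.0723]
tool_rot: [[0.326, 0.945, -0.002], [0.945, -0.326, -0.004], [-0.005, -0.0, -1.0]]
ft_force: [-16.2, -4.9, 12.6]
grip_width: 0.0134
gripper_force: 27.1
time_s: 5.92
position: [0.4697, -0.2977, 0.0722]
tool_rot: [[0.321, 0.947, -0.002], [0.947, -0.321, -0.004], [-0.005, -0.0, -1.0]]
ft_force: [-14.8, -5.1, 11.3]
grip_width: 0.0139
gripper_force: 27.0
[ 0.46975164 -0.29770138  0.07221801] -18.69507633122899 [-0.75939758  2.51181434 -0.01749771] [-15.05660639  -4.54892376  12.10928743]
```

View pics/w4b.png

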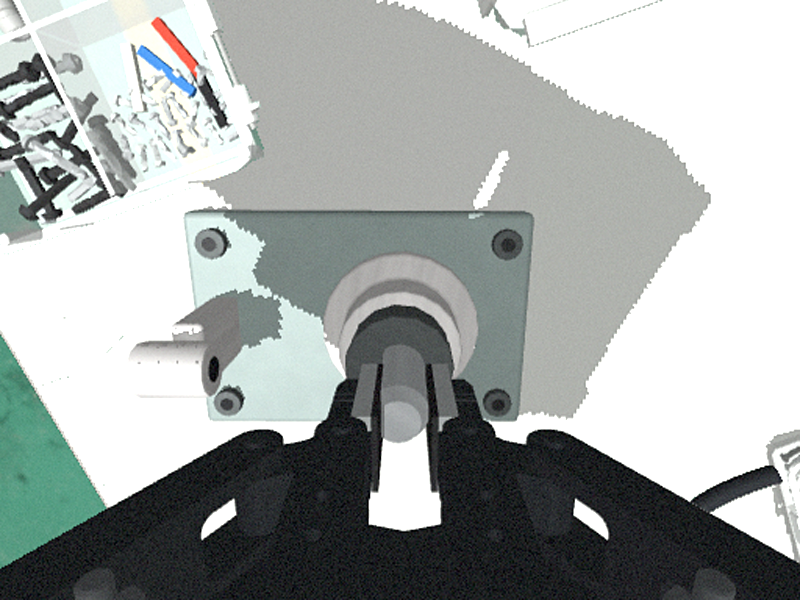

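The plate's edges (187,212)–(532,213) are parallel to the closing line, so the flat now faces the guide tube at (170,368). The two pinches put the shaft axis near (0.4688, -0.2950). I'll release and go back over the tray.

```bash
python3 -m handwheel '0 0 0 0 0 0 0.3;0 0 0 0 0 0 0.4;0 0 0 0 0 0 0.4;0 0 2 0 0 0 0.4;0 0 6 0 0 0 0.4;0 0 10 0 0 0 0.4;0 0 14 0 0 0 0.4;0 0 18 0 0 0 0.4'
python3 - <<'E'
from h import *
d=cam('wrist','w5.png');s=status.observe();print(s['position'])
cv2.imwrite('pics/w5b.png',np.clip(cv2.resize(d['color'][60:260,120:400,::-1],(784,560),interpolation=cv2.INTER_CUBIC)*1.5,0,255).astype('uint8'))
E
python3 -m handwheel '0 0 4 0 0 0 0.6;0 0 8 0 0 0 0.6;0 4 10.5 0 0 0 0.6;0 8 10.5 0 0 0 0.6;0 12 10.5 0 0 0 0.6;0 16 10.5 0 0 0 0.6;0 20 10.5 0 0 0 0.6;0 24 10.5 0 0 0 0.6' >/dev/null;python3 -m handwheel '0 4 0 0 0 0 0.6;0 8 0 0 0 0 0.6;0 12 0 0 0 0 0.6;0 16 0 0 0 0 0.6;0 20 0 0 0 0 0.6;0 24 0 0 0 0 0.6;0.5 28 0 0 0 0 0.6;1 32 0 0 0 0 0.6' >/dev/null;python3 -m handwheel '1 4 0 0 0 0 0.6;2 8 0 0 0 0 0.6;3 12 0 0 0 0 0.6;3 16 0 0 0 0 0.6;3 18.5 -4 0 0 0 0.6;3 18.5 -8 0 0 0 0.6;3 18.5 -12 0 0 0 0.6;3 18.5 -16 0 0 0 0.6'
python3 - <<'E'
from h import *
d=cam('wrist','w6.png');s=status.observe();print(s['position'],proj(d,[.509,.449,.021]))
cv2.imwrite('pics/w6b.png',np.clip(cv2.resize(d['color'][:,:,::-1],(800,600),interpolation=cv2.INTER_CUBIC)*1.5,0,255).astype('uint8'))
E
```

```text
time_s: 6.63
position: [0.4711, -0.2954, 0.2519]
tool_rot: [[0.32, 0.947, 0.001], [0.947, -0.32, -0.0], [-0.0, 0.001, -1.0]]
ft_force: [0.7, 0.4, -0.7]
grip_width: 0.0343
gripper_force: 0.0
[ 0.47290695 -0.2970824   0.26023196]
time_s: 8.68
position: [0.5103, 0.4499, 0.1923]
tool_rot: [[0.319, 0.948, 0.0], [0.948, -0.319, 0.0], [0.0, 0.0, -1.0]]
ft_force: [1.1, 0.0, -0.9]
grip_width: 0.0512
gripper_force: 0.0
[0.50763332 0.44773919 0.1826694 ] [256.9081591  179.13898722]
```

View pics/w6b.png

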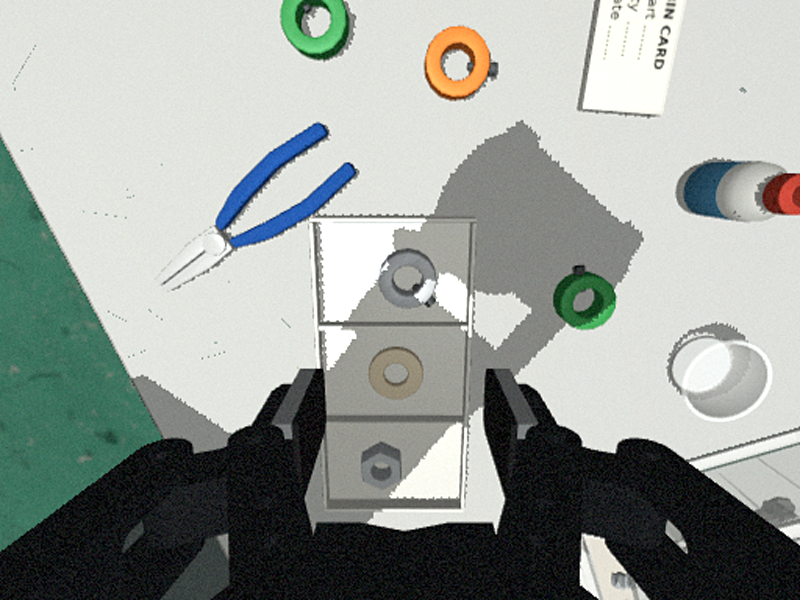

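The collar is at (408,278) in the view, and predicted at (401,280). Its dark screw stub is near (430,297). The tan ring (396,373) has no screw, the nut is at (381,465), and the green and orange rings lie outside the tray. I'll confirm in a crop.

```bash
python3 - <<'E'
from h import *
im=cv2.imread('pics/w6.png')
cv2.imwrite('pics/c6.png',cv2.resize(im[150:210,230:290],(720,720)[:2],interpolation=cv2.INTER_CUBIC)[:600])
E
```

```text
(no output)
```

View pics/c6.png

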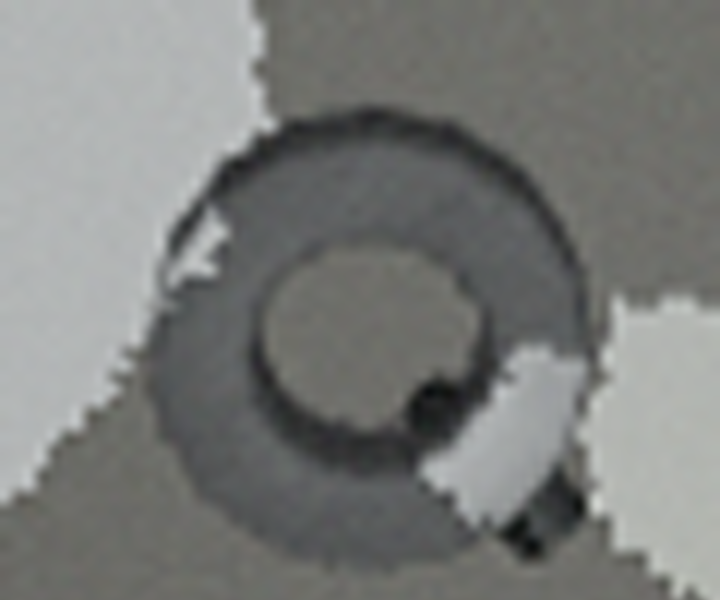

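The crop confirms a steel ring with a bore, the screw's inner end at (435,400) and its head at (555,515). The screw sits about 42° off the tray's -x, more than the stated 0.5 rad, so I'll remeasure it from closer. I'll turn the tool to yaw ≈ 2° so the fingers clear both the screw and the compartment walls.

```bash
python3 -m handwheel '0.4 0 0 0 0 7 0.6;0.4 0 -2 0 0 14 0.6;0.4 0 -4 0 0 21 0.6;0.4 0 -5 0 0 21 0.6;0.4 0 -5 0 0 21 0.6;0.4 0 -5 0 0 21 0.6'
cat > m.py <<'E'
from h import *
def dark(d,c,th,rad):
    g=cv2.cvtColor(d['color'],cv2.COLOR_RGB2GRAY); m=((g<th)*255).astype('uint8')
    k=np.zeros_like(m);cv2.circle(k,(int(c[0]),int(c[1])),rad,255,-1); m&=k
    n,l,st,ce=cv2.connectedComponentsWithStats(m)
    return [(ce[i].round(1).tolist(),st[i].tolist()) for i in range(1,n) if st[i][4]>6]
E
python3 - <<'E'
from m import *
d=cam('wrist','w7.png');s=status.observe();print(s['position'],np.degrees(np.arctan2(s['tool_rot'][1,1],s['tool_rot'][0,1])))
c=proj(d,[.5128,.4477,.021]);print(c,np.round(d['orientation'],2).tolist(),d['xyz'])
for th in(25,40,55):print(th,dark(d,c,th,50))
g=cv2.cvtColor(d['color'],cv2.COLOR_RGB2GRAY)
x,y=int(c[0]),int(c[1])
print('\n'.join(' '.join('%3d'%v for v in r) for r in g[y-40:y+42:2,x-46:x+48:2]))
E
```

```text
time_s: 9.23
position: [0.5154, 0.4493, 0.1453]
tool_rot: [[-0.037, 0.999, 0.001], [0.999, 0.037, 0.0], [0.0, 0.001, -1.0]]
ft_force: [-0.4, -0.0, 1.1]
grip_width: 0.0511
gripper_force: 0.0
[0.51565109 0.44943316 0.1459765 ] 2.1283414634684528
[254.47189332 190.54051347] [[1.0, 0.03, 0.01], [0.04, -0.96, -0.27], [0.0, 0.27, -0.96]] [0.51363186 0.51914615 0.28807359]
25 []
40 [([257.6, 196.5], [255, 195, 6, 5, 16]), ([262.4, 211.0], [260, 210, 5, 3, 11])]
55 [([253.3, 167.5], [251, 167, 7, 3, 11]), ([265.7, 172.2], [258, 168, 16, 13, 26]), ([253.8, 196.4], [243, 189, 22, 12, 75]), ([263.4, 210.8], [260, 208, 8, 6, 25])]
184 186 183 185 183 184 183 186 183 183 182 183 184 184 184 183 185 185 185 183 183 184 185 185 184 185 184 186 185 184 160 164 169 180 179 123  85  95  84  91  89  91  89  91  90  91  89
184 184 181 184 183 182 184 183 184 183 185 184 184 184 184 185 186 183 184 184 184 183 184 182 185 184 181 184 183 184 184 184 186 176 166 180 105 116  73  78  80  86  92  96  93  92  88
182 184 182 183 185 185 182 185 183 185 185 185 185 185 182 185 183 185 184 182 183 184 184 184 1
[... 6534 characters left out ...]
 110 111 106 110 106 114 112 103  80  70  66  67  63  73 109 112 110 114 106 108 109 109 174 177 179 180 109  77 188 150 156 152 153 157
107 106 107 107 106 109 109 109 108 108 111 109 105 109 110 109 110 111 107 109 110 111 110 107  75  69  67  65  63  95 105 113 111 109 108 105 167 180 180  84 138 171 152 156 156 155 155
107 104 105 108 107 109 105 109 109 111 109 110 110 112 111 112 108 110 112 115 109 108 109 109 112 113  89  75  62  63  66  66  94 107 109 112 186 180 104  75 190  93 154 153 155 156 155
109 106 105 110 105 105 104 104 105 108 112 112 109 109 112 107 109 109 111 106 110 109 108 107 109 110 111 111 114  91  77  65  68  66  75  96 106 186  81 122 180 153 157 155 157 155 155
```

```bash
python3 - <<'E'
from m import *
d=get_image('wrist');c=onz(d,254.5,191,.021);i=onz(d,257.6,196.5,.012);h=onz(d,263,210.8,.0125)
print(c)
for p in(i,h):
    v=p-c; print(np.hypot(v[0],v[1]),np.degrees(np.arctan2(v[1],v[0]))%360)
v=h-i;print(np.hypot(v[0],v[1]),np.degrees(np.arctan2(v[1],v[0]))%360,status.observe()['position'])
E
```

```text
[0.51322992 0.44732528 0.021     ]
0.008301742458255318 291.94617354302113
0.02334179072227092 292.1200338249761
0.015040107580923853 292.2160000098319 [0.51568408 0.4494759  0.14615753]
```

The collar is at (0.513, 0.447), with its screw at yaw 292° and radii that match. I'll descend and grip.

```bash
python3 -m handwheel '-0.25 -0.2 -4 0 0 0 0.6;-0.25 -0.2 -8 0 0 0 0.6;-0.25 -0.2 -11 0 0 0 0.6;-0.25 -0.2 -13 0 0 0 0.6;-0.25 -0.2 -14.1 0 0 0 0.6;-0.25 -0.2 -14.1 0 0 0 0.6;-0.25 -0.2 -14.1 0 0 0 0.6' 60; python3 -m handwheel '0 0 0 0 0 0 0.3;0 0 0 0 0 0 0.3;0 0 0 0 0 0 0.3;0 0 0 0 0 0 0.3;0 0 0 0 0 0 0.3;0 0 0 0 0 0 0.3'
```

```text
time_s: 9.92
position: [0.5134, 0.4476, 0.0048]
tool_rot: [[-0.039, 0.999, 0.002], [0.999, 0.039, 0.001], [0.001, 0.002, -1.0]]
ft_force: [0.3, 0.1, 1.2]
grip_width: 0.0513
gripper_force: 0.0
time_s: 10.42
position: [0.5138, 0.4478, 0.006]
tool_rot: [[-0.04, 0.999, 0.004], [0.999, 0.04, 0.003], [0.002, 0.004, -1.0]]
ft_force: [-0.2, -0.2, 7.3]
grip_width: 0.0376
gripper_force: 60.8
```

```bash
python3 -m handwheel '0 0 1 0 0 0 0.3;0 0 3 0 0 0 0.3;0 0 7 0 0 0 0.3;0 0 11 0 0 0 0.3;0 0 15 0 0 0 0.3;0 0 19 0 0 0 0.3;0 0 23 0 0 0 0.3;0 0 27 0 0 0 0.3'
python3 -m handwheel '0 0 4 0 0 0 0.3;0 0 8.5 0 0 0 0.3;0 0 8.5 0 0 0 0.3;0 0 8.5 0 0 0 0.3'
python3 - <<'E'
from m import *
d=cam('wrist','w8.png');s=status.observe();p=s['position'];R=s['tool_rot'];print(p,s['q'][5])
c=proj(d,p+[0,0,.016]);print(c)
g=cv2.cvtColor(d['color'],cv2.COLOR_RGB2GRAY)
x,y=int(c[0]),int(c[1])
print(x,y);print('\n'.join(' '.join('%3d'%v for v in r) for r in g[y-60:y+72:3,x-54:x+57:3]))
E
```

```text
time_s: 11.08
position: [0.5119, 0.4467, 0.277]
tool_rot: [[-0.04, 0.999, 0.001], [0.999, 0.04, 0.001], [0.001, 0.001, -1.0]]
ft_force: [-0.6, 1.4, -0.5]
grip_width: 0.0369
gripper_force: 60.4
time_s: 11.42
position: [0.5125, 0.4471, 0.3625]
tool_rot: [[-0.04, 0.999, 0.006], [0.999, 0.04, 0.004], [0.004, 0.006, -1.0]]
ft_force: [-0.2, 0.4, -0.9]
grip_width: 0.0374
gripper_force: 60.4
[0.51237906 0.44692618 0.35934252] 28.85786483428198
[256.52514404 262.37422996]
256 262
 69 109 114 119 116 118 118 118 118 107 109 110 110 107 105 120 119 117 119 118 118  81 100  98  99  97  99 100  94  96  94  94  93  99  98  94  95
116 109  83  77 114 117 117 117 117 120 118 117 119 119 118 117 119 121 123 117 121 119  93  92 100 102 101  96  97  96  99  97  97  96 100  95  99
117 116 114 118 114  76  80 111 116 118 116 120 118 119 119 120 118 120 119 120 104  90  98  96  99  98  96  98  99  98  99 100  98  95  97  95  97
114 112 116 115 114 117 117  96  73  98 118 118 119 120 115 117 117 116 121 114  86  95  99  97  97  96  95  98  99  96  93  95  97  99  96 115 166
113 117 119 114 118 116 120 119 
[... 5187 characters left out ...]
 141 142 139 139 135 153 155 154 154 155 154 153 152 154 152 154 164 179 129 167 163 172 178 172 169 168  67
 15  11 138 144 105 114 168 147 138 141 142 141 138 139 134 155 154 154 155 154 153 154 154 149 152 156 178 177 132 169 164 170 178 175 176 174  53
 21  19  96 129 133 160 160 154 143 143 138 139 139 142 135 153 154 156 153 152 153 150 151 156 152 153 178 177 128 168 164 171 178 173 175 175  24
  4  11  43 129 126 161 128 164 125 142 140 140 140 134 135 153 154 155 155 155 154 154 154 154 153 152 176 178 137 167  89 147 164 175 165 171   1
 18   0   6 132 130 157 133 164 122 141 143 140 140 134 139 151 150 154 152 153 153 154 150 152 156 157 177 176 158 152 108 171 155 169 168 165  18
```

```bash
python3 - <<'E'
from m import *
d=get_image('wrist');p=status.observe()['position'];z=p[2]
i=onz(d,265,271,z+.007);h=onz(d,277,298.5,z+.007);c=onz(d,259,263,z+.015)
l,r=onz(d,219.5,263,z+.015),onz(d,299.5,263,z+.015);print(np.linalg.norm(l-r))
for v in(i-c,h-c,h-i):print(np.hypot(*v[:2]),np.degrees(np.arctan2(v[1],v[0]))%360)
print(c-p)
E
```

```text
0.03786478725147284
0.009342523475044101 291.4773589230444
0.026578532975826647 293.0361506667757
0.01724133997041956 293.880735796568
[ 0.00118516 -0.00016414  0.015     ]
```

The collar is held level and centred, with its screw at yaw ≈292.5° while tool y is at 2°. It needs −131° to face the guide.

```bash
python3 -m handwheel '0 -4 0 0 0 -7 0.3;0 -8 0 0 0 -14 0.3;0 -12 0 0 0 -21 0.3;0 -16 0 0 0 -28 0.3;0 -20 0 0 0 -35 0.3;0 -24 0 0 0 -42 0.3;-0.5 -28 0 0 0 -49 0.3;-1 -32 0 0 0 -56 0.3' >/dev/null; python3 -m handwheel '-0.4 -4 0 0 0 -7 0.3;-0.8 -8 0 0 0 -14 0.3;-1.2 -12 0 0 0 -21 0.3;-1.6 -16 0 0 0 -28 0.3;-2 -20 0 0 0 -35 0.3;-2.4 -24 0 0 0 -42 0.3;-2.8 -28 0 0 0 -49 0.3;-3.2 -32 0 0 0 -56 0.3'; python3 -m handwheel '-0.2 -4 0 0 0 -7 0.3;-0.2 -8 0 0 0 -14 0.3;-0.2 -10.2 0 0 0 -19 0.3;-0.2 -10.2 -4 0 0 -19 0.3;-0.2 -10.2 -8 0 0 -19 0.3;-0.2 -10.2 -12 0 0 -19 0.3;-0.2 -10.2 -16 0 0 -19 0.3;-0.2 -10.2 -20 0 0 -19 0.3'; python3 -m handwheel '0 0 -2 0 0 0 0.3;0 0 -2 0 0 0 0.3;0 0 -2 0 0 0 0.3'
python3 - <<'E'
from m import *
s=status.observe();print(s['position'],s['q'],np.degrees(np.arctan2(s['tool_rot'][1,1],s['tool_rot'][0,1])))
E
```

```text
time_s: 12.85
position: [0.4693, -0.1944, 0.3567]
tool_rot: [[0.939, -0.343, -0.003], [-0.343, -0.939, 0.002], [-0.004, -0.001, -1.0]]
ft_force: [1.2, -0.2, -1.4]
grip_width: 0.037
gripper_force: 60.5
time_s: 13.52
position: [0.4673, -0.2937, 0.1551]
tool_rot: [[0.78, -0.625, -0.002], [-0.625, -0.78, 0.002], [-0.003, -0.0, -1.0]]
ft_force: [0.5, -1.3, -1.3]
grip_width: 0.0373
gripper_force: 60.4
time_s: 13.77
position: [0.468, -0.2943, 0.1373]
tool_rot: [[0.78, -0.625, -0.003], [-0.625, -0.78, 0.003], [-0.004, -0.0, -1.0]]
ft_force: [-0.1, -0.4, -0.6]
grip_width: 0.0371
gripper_force: 60.4
[ 0.46795872 -0.29427848  0.13734352] [-4.44364867e+01  2.70615578e+01  8.23155597e+01  8.56036185e-04
  7.08326345e+01  8.42752608e+01] -128.71206955950734
```

```bash
python3 -m handwheel '0.1 -0.05 -1 0 0 0 0.3;0.1 -0.05 -2 0 0 0 0.3;0.1 -0.05 -3 0 0 0 0.3;0.1 -0.05 -3.4 0 0 0 0.3;0.1 -0.05 -3.4 0 0 0 0.3'; python3 -m handwheel '0 0 -0.25 0 0 0 0.3;0 0 -0.5 0 0 0 0.3;0 0 -0.5 0 0 0 0.3;0 0 -0.5 0 0 0 0.3'
```

```text
time_s: 14.18
position: [0.4693, -0.2951, 0.1033]
tool_rot: [[0.78, -0.625, -0.001], [-0.625, -0.78, 0.001], [-0.002, -0.0, -1.0]]
ft_force: [-0.0, -0.0, -0.2]
grip_width: 0.0376
gripper_force: 60.4
time_s: 14.52
position: [0.4697, -0.2955, 0.0995]
tool_rot: [[0.78, -0.625, 0.0], [-0.625, -0.78, -0.0], [0.0, 0.0, -1.0]]
ft_force: [0.7, 0.1, 0.1]
grip_width: 0.0374
gripper_force: 60.4
```

```bash
python3 -m handwheel '0 0 -0.3 0 0 0 0.3;0 0 -0.6 0 0 0 0.3;0 0 -0.6 0 0 0 0.3;0 0 -0.6 0 0 0 0.3'; python3 -m handwheel '0 0 -0.3 0 0 0 0.3;0 0 -0.5 0 0 0 0.3;0 0 -0.5 0 0 0 0.3;0 0 -0.5 0 0 0 0.3'
```

```text
time_s: 14.85
position: [0.4696, -0.2953, 0.0931]
tool_rot: [[0.78, -0.625, -0.0], [-0.625, -0.78, 0.0], [-0.0, -0.0, -1.0]]
ft_force: [-0.3, -0.1, -0.6]
grip_width: 0.037
gripper_force: 60.4
time_s: 15.18
position: [0.4696, -0.2954, 0.0882]
tool_rot: [[0.78, -0.625, -0.0], [-0.625, -0.78, 0.0], [-0.0, -0.0, -1.0]]
ft_force: [0.6, -0.6, -0.9]
grip_width: 0.0375
gripper_force: 60.4
```

No force so far, with the bore already about 10 mm over the shaft. Next the screw meets the flat.

```bash
python3 -m handwheel '0 0 -0.2 0 0 0 0.3;0 0 -0.4 0 0 0 0.3;0 0 -0.4 0 0 0 0.3;0 0 -0.4 0 0 0 0.3'; python3 -m handwheel '0 0 -0.3 0 0 0 0.3;0 0 -0.6 0 0 0 0.3;0 0 -0.6 0 0 0 0.3;0 0 -0.6 0 0 0 0.3';python3 -m handwheel '0 0 -0.3 0 0 0 0.3;0 0 -0.6 0 0 0 0.3;0 0 -0.6 0 0 0 0.3;0 0 -0.6 0 0 0 0.3'
```

```text
time_s: 15.52
position: [0.4696, -0.2954, 0.0842]
tool_rot: [[0.78, -0.625, -0.0], [-0.625, -0.78, 0.0], [-0.0, -0.0, -1.0]]
ft_force: [0.3, -0.5, 0.4]
grip_width: 0.0375
gripper_force: 60.4
time_s: 15.85
position: [0.4695, -0.2953, 0.0781]
tool_rot: [[0.78, -0.625, -0.0], [-0.625, -0.78, 0.0], [-0.001, -0.0, -1.0]]
ft_force: [0.1, -0.1, -1.5]
grip_width: 0.0374
gripper_force: 60.4
time_s: 16.18
position: [0.4695, -0.2954, 0.0721]
tool_rot: [[0.78, -0.625, -0.0], [-0.625, -0.78, 0.0], [-0.001, -0.0, -1.0]]
ft_force: [-0.7, -0.7, -0.8]
grip_width: 0.0369
gripper_force: 60.4
```

```bash
python3 -m handwheel '0 0 -0.3 0 0 0 0.3;0 0 -0.6 0 0 0 0.3;0 0 -0.6 0 0 0 0.3;0 0 -0.6 0 0 0 0.3' 90; python3 -m handwheel '0 0 -0.2 0 0 0 0.3;0 0 -0.4 0 0 0 0.3;0 0 -0.4 0 0 0 0.3;0 0 -0.4 0 0 0 0.3';python3 -m handwheel '0 0 -0.2 0 0 0 0.3;0 0 -0.3 0 0 0 0.3;0 0 -0.3 0 0 0 0.3;0 0 -0.3 0 0 0 0.3'
```

```text
time_s: 16.52
position: [0.4695, -0.2954, 0.0661]
tool_rot: [[0.78, -0.625, -0.0], [-0.625, -0.78, 0.0], [-0.001, -0.0, -1.0]]
ft_force: [-0.2, 0.1, -0.1]
grip_width: 0.0362
gripper_force: 91.9
time_s: 16.85
position: [0.4698, -0.2956, 0.0625]
tool_rot: [[0.78, -0.625, 0.0], [-0.625, -0.78, -0.0], [0.001, 0.0, -1.0]]
ft_force: [1.1, 0.6, 1.7]
grip_width: 0.0364
gripper_force: 92.4
time_s: 17.18
position: [0.4698, -0.2956, 0.0596]
tool_rot: [[0.78, -0.625, 0.0], [-0.625, -0.78, -0.0], [0.001, 0.0, -1.0]]
ft_force: [-0.3, 0.0, 4.8]
grip_width: 0.0366
gripper_force: 92.7
```

```bash
python3 -m handwheel '0 0 -0.2 0 0 0 0.3;0 0 -0.3 0 0 0 0.3;0 0 -0.3 0 0 0 0.3;0 0 -0.3 0 0 0 0.3'; python3 -m handwheel '0 0 -0.2 0 0 0 0.3;0 0 -0.2 0 0 0 0.3;0 0 -0.2 0 0 0 0.3'; python3 -m handwheel '0 0 -0.15 0 0 0 0.3;0 0 -0.15 0 0 0 0.3;0 0 -0.15 0 0 0 0.3'
```

```text
time_s: 17.52
position: [0.4698, -0.2956, 0.0568]
tool_rot: [[0.78, -0.625, 0.001], [-0.625, -0.78, -0.001], [0.001, 0.0, -1.0]]
ft_force: [-1.4, 0.5, 7.1]
grip_width: 0.0365
gripper_force: 92.9
time_s: 17.77
position: [0.4698, -0.2956, 0.0552]
tool_rot: [[0.78, -0.625, 0.001], [-0.625, -0.78, -0.001], [0.001, 0.0, -1.0]]
ft_force: [-2.3, 1.7, 11.2]
grip_width: 0.0364
gripper_force: 93.4
time_s: 18.02
position: [0.4699, -0.2957, 0.055]
tool_rot: [[0.78, -0.625, 0.001], [-0.625, -0.78, -0.002], [0.002, 0.0, -1.0]]
ft_force: [-5.3, 3.8, 24.0]
grip_width: 0.0362
gripper_force: 94.8
```

The hard stop is reached: the force jumps from 11 to 24 N at z = 0.055, about 8 mm after first contact. I'll hold there and check the screw's direction.

```bash
python3 -m handwheel '0 0 0 0 0 0 0.3;0 0 0 0 0 0 0.3;0 0 0 0 0 0 0.3;0 0 0 0 0 0 0.3;0 0 0 0 0 0 0.3;0 0 0 0 0 0 0.3'
python3 - <<'E'
from m import *
d=cam('wrist','w9.png');p=status.observe()['position'];c=np.array([p[0],p[1],.061])
a=np.radians(161.3);e=c+.0255*np.array([np.cos(a),np.sin(a),0])
q=proj(d,e);print('expected head',q,'centre',proj(d,c))
g=cv2.cvtColor(d['color'],cv2.COLOR_RGB2GRAY);x,y=q.astype(int)
print(x,y);print('\n'.join(' '.join('%3d'%v for v in r) for r in g[y-27:y+28:3,x-30:x+31:3]))
E
```

```text
time_s: 18.52
position: [0.4699, -0.2957, 0.055]
tool_rot: [[0.78, -0.625, 0.001], [-0.625, -0.78, -0.002], [0.002, 0.0, -1.0]]
ft_force: [-4.6, 4.4, 24.1]
grip_width: 0.0364
gripper_force: 94.8
expected head [277.25398894 297.36182764] centre [260.48013693 255.28227281]
277 297
 70  69  73  77  82  79  77  73  73  73  76  86 104  99  99 100  99  22  17  19  24
 71  75  74  76  76  76  74  77  77  72  79 101  98 101  99 100 104  17  14  27  24
 77  87  88  91  91  95  95  91  76  77  76 103 103 100 100  97 101   4  19  15  32
 87  86  89  92  92  93  90  89  88  83  77 105 100 102 101 103 105  14  19  14  32
 87  90  85  89  93  91  90  91  87  84  84  91 101 100 104  99 153  18  15  14  28
 86  87  88  92  91  91  90  90  87  88  87  71 102 101 101 140 145  21   9  19  35
 87  90 105 104 103 100 100  89  85  88  90  92 103 104 119 137 149  39  18  21  36
 92 105 104 105 106  99  99 104  94  86  91  91 100  97  78  85  75  99  11   5  26
103 102 107 103 104 100  99  99 100  92  87  87  52  85  82  84 142 155  22   2  27
 99 101 107 102 106 103  97 101  99 102  85  92  57  83  84  80  79 142   6   6  28
105 106 106 105 103 101 100 104 104 105  87  71  86  81  76  84  83  86  15  15  28
102 103 103 105  98 101  97 102 104 100  81  82  82  84  83  81  81  82  27  12  33
106 107 108 104 100 102  97 100 100  93  85  85  84  85  81  81  79  86  73  23  32
105 108 107 103 103  98  80 146 142  85  87  85  81  82  85  85  78  77  87  29  29
 90 102  91  79  83  74 144 149  80  82  83  82  79  79  83  80  82  84  84  31  27
145 147 148 147 152 102 142 145 147  85  79  83  81  80  79  79  80  80  82  31  26
143 147 146 144 144 144 142 141 146  82  79  76  83  81  80  73  80  76  79  85  86
144 145 141 144 144 144 142 145 146 105  80  75  81  82  83  79  80  78  78  80  86
146 146 142 143 143 142 142 146 143 145  90  76  84  78  85  73  81  77  85  84  81
```

```bash
python3 - <<'E'
from m import *
im=cv2.imread('pics/w9.png').astype(int); k=cv2.blur((im[:,:,1]-im[:,:,2]).astype(np.float32),(3,3))
print('\n'.join(' '.join('%3d'%v for v in r) for r in k[264:324:3,235:325:3]))
E
```

```text
2   0   1   2   2   1   1   3   2   1   2   3   1   2   1   1   1   3   1   2   2   0   0   0  -1   1   3   2   0   1
  1   1   1   1   2   2   2   1   1   1   2   2   1   1   2   2   1   2   1   2   2   1   1   0   0   1   1   2   1   1
  2   2   1   2   2   1   1   2   2   1   2   1   1   1   1   2   2   2   2   2   2   2   0   0  -1   2   3   1   0   0
  2   2   1   1   2   1   2   1   1   2   2   2   1   1   1   1   2   2   2   2   2   0   2   0   0   1   2   0   0   2
  2   1   2   2   1   1   1   2   1   2   2   3   1   2   1   2   2   2   2   1   2   0   0   1   1   1   3   1   0   1
  2   2   1   2   2   2   2   2   2   1   1   2   3   1   1   2   2   2   2   2   3   2   0  -1   1   0   1   0   2   4
  2   1   1   2   2   3   1   2   0   2   2   3   1   2   2   2   3   2   2   3   9   2   2   1   0   1   1   0   0   2
  1   2   2   2   1   2   1   1   1   2   2   1   2   2   3   1   3   2   2   8  12   2   0   0   0   1   1   1   2   1
  3   1   1   1   1   1   2   1   2   3   3   2   2   2   2   1   2   2   7  11  11   6  -1   1   0   0   2   1   1   0
  3   2   2   1   2   
[... 597 characters left out ...]
   1   2   2   2   3   2   2   4   6   7   8   8   8   8   7   8   7   5   1   0   0  -1   0   1   1
  8   8   8   5   2   1   2   2   3   4   8  11  11   8   7   7   7   8   7   7   8   6   3   2  -1   1   0   0   0  -1
  8   9  10   9   5   4   5   7   8   8  11  11   8   8   8   8   7   8   7   3   1   0   0   0   0   4   0   0   1   2
  7  11  12  12  11  12  12  11  11  10  12  12  11   8   8   7   3   0   0   0  -1  -1   0   2   1   0   0   2   1   0
  8  12  12  12  11  12  12  12  12  11  12  12  12   8   3   0   0   0  -1  -1  -1   0   0   0   0   0   0   0   0   0
  8  10  11  12  12  12  12  12  12  12  12  11  12  10   2   0   0   0   0   0  -1   0   0   0  -1   0   0   0   1   0
```

The head isn't where I expected it. I'll look at the whole collar region numerically.

```bash
python3 - <<'E'
from m import *
for f in('w9.png',):
    g=cv2.imread('pics/'+f,0)
    print('\n'.join('%3d '%(190+3*i)+' '.join('%3d'%v for v in r) for i,r in enumerate(g[190:310:3,199:320:3])))
E
```

```text
190  76  81  84  84  84  83  87  99 113 112 112 110 113 113 113 113 114 111 110 108 109 115 117 115 117 121 116 115 115 115 118 119 112  92  89  88  87  88  86  87  89
193  81  80  82  83  82  81  96 107 109 112 111 113 111 111 112 102  94  80  83  77  82  75  83  84  98 112 119 118 114 118 118 114 112 111  93  86  89  87  91  87  86
196  84  82  76  86  84  90 106 107 109 110 108 109 110 102  84  79  81  80  82  83  81  89  82  81  83  83  91 105 115 120 111 111 113 110 110  88  87  89  85  85  85
199  84  82  84  83  78 106 111 112 110 112 110 107  83  81  81  87  79  86  88  82  88  85  88  80  83  78  85  83 102 112 111 114 113 108 108 107  86  88  82  86  84
202  82  83  81  82  97 108 111 114 113 109 104  77  77  79  82  81  84  90  98 115 116 106 102  91  86  78  81  81  85  91 109 114 109 109 112 110  84  86  85  83  86
205  82  83  80  79 106 112 112 112 113 105  81  83  81  80 100 123 125 115 114 120 118 116 117 120 123 123  93  86  79  87  84 112 108 113 112 111 104  88  91  85  88
208  78  85  82  95 111 111 110 108 108  83  77  83  92 120 115 118 119 112 119 116 119 118 
[... 4919 characters left out ...]
  14  11  17  13  16  21  24
298  11  22  15  22  31   6  21  79  85  81  83  80  82  82  80 102 103 106 105 104 106 104  99  99  99  97  85  86  72  82  82  79  83  79  20  16  28  19  29  16  24
301  29   7  14  15  29   0  63  77  80  76  83  77  83  77  82 101 102 105 102 105 101 102 101 101 100 101  87  64  83  81  79  83  81  81  14   1  29  23  26  19  13
304  21  16  20  12  32  20  70  79  79  79  86  78  83  78  81  99 105 103 102 106 102  98  96 101 102 106  81  86  82  81  76  83  79  77  56  25  28  13  15  21   9
307  21  15  13  25  28  11 114  73  81  86  84  83  79  85  82  99 102 102 103 105  99  98  98 105 109  83  82  80  80  83  80  84  82  81  87  13  24  19  16  19  12
```

The ring sits in the image exactly as it did after grasping, with top edge at row ≈228 and centre x ≈259. So it has not slipped or turned in the grip. The head is simply hidden behind the shaft, which now comes up through the bore and covers x 238–280. Screw yaw is therefore about 161° (292.5° − 131°). The sleeve is on its stop with a steady 24 N and 95 N grip. I'll hand in.

```bash
python3 -c "
from rig import env
print(env.close_job())"
```

```text
the job is handed in; nothing more can be done
None
```

The job is handed in: the flat was felt and turned to the guide, and the collar, still gripped, is pressed onto the sleeve's hard stop with 24 N. The shaft hid the screw head, so its direction (about 161°, at the guide) comes from the grip pose, not a final look.

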